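# Roll the specimen jar to the pointer on the ribbed board

## Robot

A 6-joint arm with a two-finger parallel gripper is mounted at the origin on the work surface. World frame = base frame: x ahead of the robot, y to its left, z up, the work surface at z = 0. Lengths are in m, angles in rad, forces in N, time in s.
With the tool pointing down it reaches from about 0.35 to 0.95 m from the base axis. Payload 17.4 kg.
Tool frame: the origin (TCP) lies midway between the tips of the shut fingers; the grasp point (between the pads) lies 19 mm behind it; z points along the fingers, x is the direction in which the jaws open and shut, and the axes are right-handed (so a half turn about z gives the same grasp; the last joint's range is limited). The gripper opens to 93 mm and grips with 3 to 60 N. Pads are 15 mm wide; open, the fingers measure 128 mm over their backs; the gripper's body (75 mm by 188 mm) begins 65 mm behind the grasp point.
Start: joints at [1.279, 0.116, 1.442, -0, 1.584, -0.038], TCP at [0.169, 0.653, 0.219] pointing down, gripper open.
Joint ranges: [-2.83, 2.83], [-0.83, 2.19], [0.07, 2.5], [-1.14, 4.28], [0.01, 3], [-2.97, 2.97]. Speed limits (rad/s): [1.89, 1.89, 2.22, 3.14, 3.14, 3.14].

## Interface

Orientations are given as a rotation vector (axis times angle).
In Python, from bench import * gives the robot as it stands.
- The arm moves only by the shell command python3 -m inch 'ROWS'. ROWS is JSON, a list of rows, each an object of numbers: "grip": the closure, from 0 (fully open) to 1 (shut); "x", "y", "z": the shift along the world's x, y, z in mm; "wx", "wy", "wz": the turn, a rotation vector about the world's x, y, z in degrees. A call has 1 to 20 rows; each row shifts and turns the commanded pose from where the row before left it; what a row does not reach is not made up. A row lasts 1/8 s, in which the tool goes at most 62.5 mm and 10.7 degrees, less where a joint would pass 70% of its speed; a pose out of reach is approached as far as the arm can. A call with a gripper value outside its range is refused whole. The fingers move at their own pace and stop on an object; the grip force is fixed at half the most. Time passes only in rows, so rows that do not move let the fingers close. It gives the time, the measured TCP pose, the force and the opening at its end, in the units of the state.
- state(): the state, without advancing time (a new reading comes with each control period).
- read_camera(name): name is "side" or "top"; returns a dict with "img" (420x560x3 uint8, blue, green, red), "depth" (420x560 float32, m along the optical axis (not along the pixel's ray), 0 where there is no reading), "mtx" (3x3 intrinsics, pixels), "extrinsics" (4x4, takes a point from world to camera coordinates). Camera axes: x right, y up, looking along -z (the intrinsics and any distortion apply to the point x, -y, -z); pixel columns grow to the right and rows downward; lengths in m; the calibration is good to about 2 mm. A picture is of the moment at which its call begins.
- sign_off(): hands the job in, once; it reports no verdict.
The state is a dict: "t": time; "qpos": joint angles; "qvel": joint speeds; "joint_torque": joint torques, N m; "ee_pos": TCP position; "ee_rot": TCP orientation; "contact_force": force on the tool from outside, world axes, zero at the start; "moment": the same for the moment, N m; "width": finger opening in m.
Only numpy, scipy, OpenCV 4.12 (cv2) and the standard library are available. Lean on these libraries where they do the work, as an engineer would, in place of code of your own. Each camera call takes 0.05 s, during which the arm holds its last target.

## Task

Take the wooden stop bar off the ribbed board and lay it in the steel tray, then roll the lying glass jar over the ribs until it rests in the slot that the arrowhead clip points to. Roll it gently with the fingertips on its top, without gripping or lifting it, and leave the other things where they are.

Things in the scene. Friction and masses are not known exactly. Their poses are not given: they have to be found in the camera images.
- board: fixed wooden board, 280 x 190 mm, base 12 mm thick, on rubber feet: its underside is 2 to 10 mm above the bench. Origin: middle of that underside; x = rolling direction, y along the ribs, z up. Seven ribs 8 mm wide, tops 20 mm above the origin, at x = -120, -80, -40, 0, 40, 80, 120 mm make six slots (centres x = -100, -60, -20, 20, 60, 100). Side rails along x: tops at 32 mm, 166 mm apart.
- jar: closed amber glass jar on its side, a plain cylinder 90 mm in diameter, 150 mm long, 0.35 to 0.7 kg. Origin at its centre, y along the cylinder; the frame turns as it rolls. It starts in the slot at board x = -100. Never press it over 25 N, grip or lift it; touch it only with fingertips over 85 mm above the board's origin. 5 to 10 N on top grips well enough to roll it over a rib.
- slot0 (a point): middle of the board's slot at x = -100 mm, at the height of the board's origin. In any slot the jar rests on two rib edges, its centre 62 mm above this point, its top 107 mm; over a rib it rises 3 mm. Its top moves twice as far as its centre, so a fingertip on it runs ahead: one stroke moves the jar about one slot. Glass and bench are stiff: come down on it at 10 mm/s or less.
- stop: loose dark wooden stop bar, 22 mm thick (its x), 110 mm long (its y), 48 mm high, 90 g, standing in the slot near board x = 20 mm, on the board's base (underside 12 mm, top 60 mm above the board's origin), across the jar's way. Origin at the centre of its underside.
- pointer: the mark: small fixed steel arrowhead clip, 32 mm wide, 45 mm long, 7 mm thick, on the side rail on the board's -y side beside the slot at board x = -20 or 20 mm, pointing to the board's middle. Origin on the rail, 32 mm above the board's origin, in line with the slot's centre; axes as the board's. Two clips with round heads, 26 mm wide, mark nothing.
- tray: fixed shallow open steel tray, 150 mm (its x) x 210 mm (its y), 24 mm tall, walls and floor 3 to 5 mm thick. Origin under its centre, on the bench.
- specimen_a: upright amber specimen jar with a white cap, 66 mm wide, 85 mm tall; a bystander to leave alone. Origin at the centre of its underside
- specimen_b: upright red specimen jar with a black cap, 66 mm wide, 85 mm tall; a bystander to leave alone. Origin at the centre of its underside
- pot: small white plastic pot with a cap, 52 mm wide, 60 mm tall; a bystander to leave alone. Origin at the centre of its underside
- stopper: black rubber stopper, 34 mm wide, 30 mm tall; a bystander to leave alone. Origin at the centre of its underside
- flask: stoppered violet glass flask, 90 mm wide, 132 mm tall; a bystander to leave alone. Origin at the centre of its underside
- spatula: thin double-ended steel lab spatula lying flat, 180 mm long; a bystander to leave alone. Origin at its middle
Things that resemble listed ones, but are neither listed nor needed, are in the scene too. Leave any blue look-alike of the jar alone. Several things have the shape of the stop; the one meant has the colours described above.

How it is judged:
By the outcome, as a careful person would: the job done as asked, in the order asked, and still so for the second after the job is handed in, with the robot touching nothing.
It also fails if it takes over 72 s, if anything falls off the work surface, if the arm or the gripper's body presses on something with over 40 N, if the wrist force passes 120 N, or if a joint passes its speed limit or range.

## Working session

There is one attempt and no reset: what is moved stays moved. The work goes in short steps, Python scripts to look and compute and a shell command to move; the robot and the scene stay as the last step left them, time stands still between calls to the robot, and variables do not carry over. Pictures are saved under pics/ and viewed, and the job is handed in when it is done.

```bash
ls; mkdir -p pics
python3 - <<'E'
from bench import *
import cv2,numpy as np
for n in("top","side"):
    c=read_camera(n); cv2.imwrite(f"pics/{n}0.png",c["img"]); np.savez(f"{n}0.npz",**c)
    print(n,c["mtx"].round(1).tolist(),c["extrinsics"].round(3).tolist(),[k for k in c])
s=state();print({k:np.round(v,3).tolist() for k,v in s.items()})
E
```

```text
pics
top [[456.5, 0.0, 279.4], [0.0, 456.5, 207.8], [0.0, 0.0, 1.0]] [[-0.098, -0.995, -0.006, 0.047], [0.97, -0.097, 0.225, -0.531], [-0.224, 0.016, 0.974, -1.072], [0.0, 0.0, 0.0, 1.0]] ['img', 'depth', 'mtx', 'extrinsics']
side [[494.2, 0.0, 283.3], [0.0, 494.2, 203.5], [0.0, 0.0, 1.0]] [[-0.994, -0.111, 0.01, 0.515], [0.081, -0.659, 0.748, -0.122], [-0.077, 0.744, 0.664, -1.185], [0.0, 0.0, 0.0, 1.0]] ['img', 'depth', 'mtx', 'extrinsics']
{'t': 0.1, 'qpos': [1.279, 0.116, 1.442, -0.0, 1.584, -0.038], 'qvel': [-0.0, 0.001, -0.003, 0.0, -0.002, 0.001], 'joint_torque': [0.001, -72.288, -62.387, 0.078, 0.023, -0.0], 'ee_pos': [0.169, 0.653, 0.218], 'ee_rot': [2.484, 1.922, -0.001], 'contact_force': [0.332, -0.326, -1.089], 'moment': [-0.021, -0.028, -0.011], 'width': 0.093}
```

View pics/top0.png

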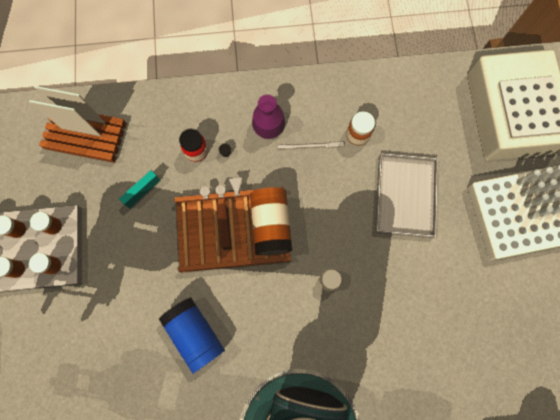

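View pics/side0.png

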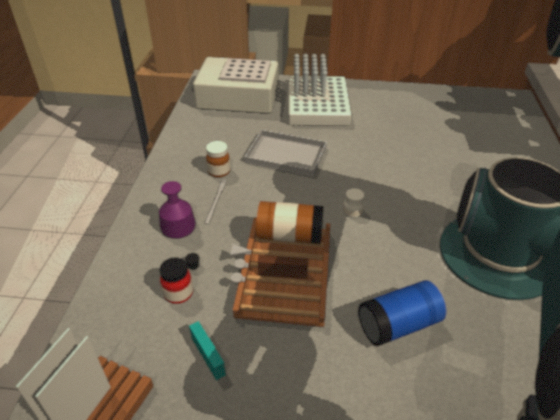

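The top view shows the board around (230,230), the jar at (270,222), the dark stop at (224,222), clips at (205,190), (221,190) and (236,185), and the tray at (407,194). I'll zoom in on the board next.

```bash
cat > h.py <<'E'
import numpy as np,cv2
def load(n): return dict(np.load(n))
def cloud(c):
    d=c["depth"];K=c["mtx"];E=c["extrinsics"]
    v,u=np.mgrid[:d.shape[0],:d.shape[1]]
    X=(u-K[0,2])/K[0,0]*d;Y=(v-K[1,2])/K[1,1]*d
    P=np.stack([X,-Y,-d],-1)
    return (P-E[:3,3])@E[:3,:3]   # R^T (p - t)
def proj(c,p):
    p=np.atleast_2d(p);q=p@c["extrinsics"][:3,:3].T+c["extrinsics"][:3,3]
    K=c["mtx"];return np.c_[K[0,0]*q[:,0]/-q[:,2]+K[0,2],K[1,1]*-q[:,1]/-q[:,2]+K[1,2]]
def ray(c,u,v,z):
    K=c["mtx"];R=c["extrinsics"][:3,:3];t=c["extrinsics"][:3,3]
    d=R.T@np.array([(u-K[0,2])/K[0,0],-(v-K[1,2])/K[1,1],-1.]);o=-R.T@t
    return o+d*(z-o[2])/d[2]
E
python3 - <<'E'
from h import *
for n,(u0,u1,v0,v1) in (("top",(165,305,170,285)),("side",(220,345,190,335))):
    c=load(n+"0.npz");P=cloud(c)
    s=5; im=cv2.resize(c["img"][v0:v1,u0:u1],None,fx=s,fy=s,interpolation=cv2.INTER_CUBIC)
    if n=="side": im=cv2.resize(im,(500,580))
    cv2.imwrite(f"pics/{n}0z.png",im)
    # depth consistency on bench
c=load("top0.npz");P=cloud(c)
for (u,v) in [(100,350),(330,160),(407,194),(270,222),(224,215),(224,225),(222,190),(205,190),(236,185),(190,240),(250,360),(382,194),(434,194),(407,155),(407,236)]:
    print(u,v,P[v,u].round(3),c["depth"][v,u])
E
```

```text
100 350 [0.235 0.465 0.   ] 1.1171654
330 160 [ 0.665 -0.155 -0.003] 1.2267963
407 194 [ 0.55  -0.344  0.002] 1.1991245
270 222 [0.489 0.021 0.113] 1.0713044
224 215 [0.527 0.132 0.066] 1.1243031
224 225 [0.502 0.134 0.065] 1.1192768
222 190 [0.597 0.135 0.045] 1.1598104
205 190 [0.602 0.178 0.043] 1.1623701
236 185 [0.607 0.098 0.044] 1.1635493
190 240 [0.482 0.228 0.015] 1.1622763
250 360 [ 0.176  0.102 -0.002] 1.111621
382 194 [ 0.556 -0.278  0.003] 1.198234
434 194 [ 0.54  -0.409  0.016] 1.1844752
407 155 [ 0.65  -0.354  0.024] 1.2003183
407 236 [ 0.44  -0.327 -0.002] 1.1778691
```

View pics/top0z.png

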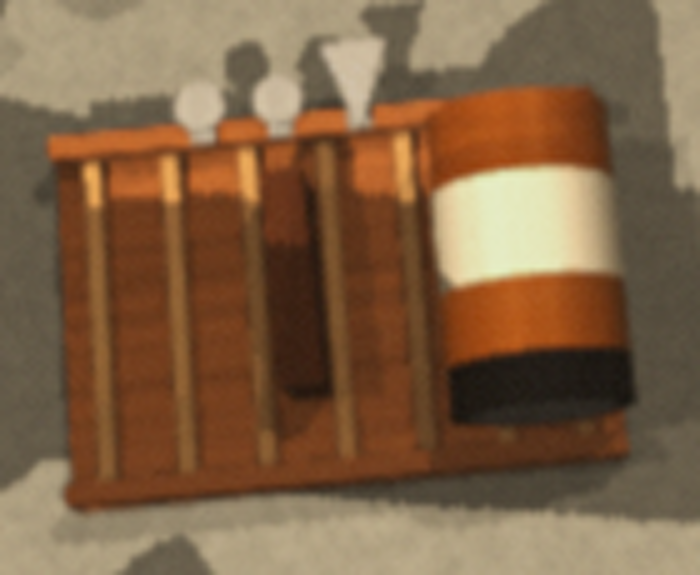

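View pics/side0z.png

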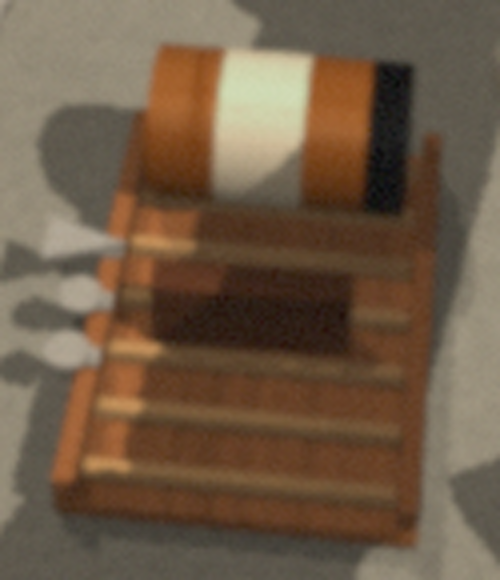

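```bash
cat > fit.py <<'E'
from h import *
from scipy.optimize import minimize,least_squares
def hf(bx,by):
    h=np.where(np.abs(by)>83,32.,12.)
    rib=np.min(np.abs(bx[:,None]-np.arange(-120,121,40)),1)<4
    h=np.where(rib&(np.abs(by)<=83),20.,h)
    out=(np.abs(bx)>140)|(np.abs(by)>95)
    return h,out
def fitboard(cs):
    Q=[]
    for c in cs:
        P=cloud(c);m=(c["depth"]>0)&(P[...,2]<0.06)&(P[...,2]>-.01)&(abs(P[...,0]-.52)<.16)&(abs(P[...,1]-.11)<.2)
        Q.append(P[m]*1000)
    Q=np.concatenate(Q)
    def cost(p):
        cx,cy,th,z0=p
        ex=np.array([np.cos(th),np.sin(th)]);ey=np.array([-ex[1],ex[0]])
        d=Q[:,:2]-[cx,cy];bx=d@ex;by=d@ey
        h,out=hf(bx,by);zz=np.where(out,0,h+z0)
        return np.mean(np.minimum(np.abs(Q[:,2]-zz),8.))
    best=None
    for th in np.radians([85,92,98]):
        r=minimize(cost,[515,118,th,5],method="Nelder-Mead",options=dict(initial_simplex=np.array([[515,118,th,5],[530,118,th,5],[515,130,th,5],[515,118,th+.1,5],[515,118,th,9]]),maxiter=800))
        if best is None or r.fun<best.fun:best=r
    return best.x,best.fun
if __name__=="__main__":
    t,s=load("top0.npz"),load("side0.npz")
    for cs in ([t],[s],[t,s]):
        x,f=fitboard(cs);print(x[:2].round(1),np.degrees(x[2]).round(2),x[3].round(1),f)
E
python3 fit.py
python3 - <<'E'
from h import *
# stop and jar, tray points
for n in("top0.npz","side0.npz"):
    c=load(n);P=cloud(c)*1000;hsv=cv2.cvtColor(c["img"],cv2.COLOR_BGR2HSV)
    X,Y,Z=P[...,0],P[...,1],P[...,2]
    # stop top
    m=(Z>56)&(Z<75)&(abs(Y-133)<35)&(abs(X-510)<90)
    q=P[m][:,:2].astype(np.float32)
    v,u=np.nonzero(m);print(n,"stop",len(q),np.median(P[m][:,2]),u.min(),u.max(),v.min(),v.max(),cv2.minAreaRect(q))
    m=(Z>50)&(abs(Y-20)<75)&(abs(X-500)<120);m&=~((abs(Y-133)<35))
    q=P[m]; 
    from scipy.optimize import least_squares
    def r(p):
        a=np.array([np.sin(p[3]),np.cos(p[3])]) # axis normal in xy
        d=(q[:,:2]-[500,0]);w=d@np.array([np.cos(p[3]),np.sin(p[3])])-0
        l=-d[:,0]*np.sin(p[3])+d[:,1]*np.cos(p[3])-p[0]
        return np.hypot(l,q[:,2]-p[1])-45
    rr=least_squares(r,[20,68,0,0],loss="soft_l1",f_scale=2)
    th=rr.x[3];w=(q[:,:2]-[500,0])@np.array([np.cos(th),np.sin(th)])
    print("jar lateral at x=500",rr.x[0],"zc",rr.x[1],"yaw deg",np.degrees(th),"extent along",np.percentile(w,[.5,1,99,99.5]),np.median(abs(r(rr.x))))
E
```

```text
[499.7 119.6] 89.86 5.6 2.157606346855433
[500.4 117.8] 89.99 5.8 2.309351400602516
[500.4 119.5] 89.83 5.6 2.245643024498476
top0.npz stop 412 65.31783028747844 217 229 203 247 ((503.59527587890625, 136.50192260742188), (109.82772827148438, 22.34430503845215), 1.5415488481521606)
jar lateral at x=500 19.340667689323844 zc 67.44136046623217 yaw deg -0.15654912982403088 extent along [-76.08950911 -76.01822941  73.18824361  74.00058201] 1.023881154100927
side0.npz stop 508 64.89967766770971 258 308 255 268 ((505.10284423828125, 137.7380828857422), (110.24942016601562, 27.059112548828125), 2.545081853866577)
jar lateral at x=500 19.1458018750586 zc 67.49943541898942 yaw deg 0.10462053988361765 extent along [-73.69688552 -72.97947167  74.66107272  75.49804868] 1.1206360401076516
```

Run:
```python
from h import *
for n in("top0.npz","side0.npz"):
    c=load(n);P=cloud(c)*1000
    X,Y,Z=P[...,0],P[...,1],P[...,2]
    m=(Z>10)&(Z<35)&(abs(Y+343)<100)&(abs(X-545)<140)
    q=P[m];print(n,len(q),cv2.minAreaRect(q[:,:2].astype(np.float32)),np.percentile(q[:,0],[1,50,99]),np.percentile(q[:,1],[1,50,99]),q[:,2].max())
c=load("top0.npz")
# pixel corners of tray rim at z=24
im=c["img"][140:250,365:450];cv2.imwrite("pics/tray.png",cv2.resize(im,None,fx=5,fy=5,interpolation=cv2.INTER_CUBIC))
P=cloud(c)*1000
X,Y,Z=P[...,0],P[...,1],P[...,2]
m=(Z>40)
for lo in (220,160,120,90): 
    v,u=np.nonzero(Z>lo);print(lo,len(u),[ (int(X[b,a]),int(Y[b,a]),int(Z[b,a])) for a,b in list(zip(u,v))[::max(1,len(u)//8)]])
```

```text
top0.npz 627 ((546.0507202148438, -338.5706787109375), (151.689453125, 212.30148315429688), 79.02601623535156) [430.92709823 547.61335182 659.72323135] [-429.06945104 -352.42172192 -246.97483514] 28.768959238050446
side0.npz 691 ((547.6868286132812, -337.4361877441406), (160.4342041015625, 212.10523986816406), 78.2204360961914) [434.77726024 547.39023534 660.01185003] [-430.46310102 -317.74810566 -245.19665379] 28.020956140787675
220 1008 [(278, 12, 1164), (278, 12, 1164), (278, 12, 1164), (278, 12, 1164), (278, 12, 1164), (278, 12, 1164), (278, 12, 1164), (278, 12, 1164)]
160 3258 [(278, 12, 1164), (821, 443, 180), (278, 12, 1164), (278, 12, 1164), (115, 21, 189), (99, -44, 200), (94, -5, 213), (80, -56, 210), (58, -92, 166)]
120 4757 [(278, 12, 1164), (844, 522, 134), (804, 513, 161), (543, -611, 128), (278, 12, 1164), (116, 31, 177), (92, -70, 186), (87, -26, 212), (60, -88, 174)]
90 15543 [(278, 12, 1164), (802, -725, 98), (819, 437, 178), (785, 453, 177), (650, -651, 105), (550, 36, 106), (465, 22, 110), (118, -3, 176), (63, -83, 185)]
```

View pics/tray.png

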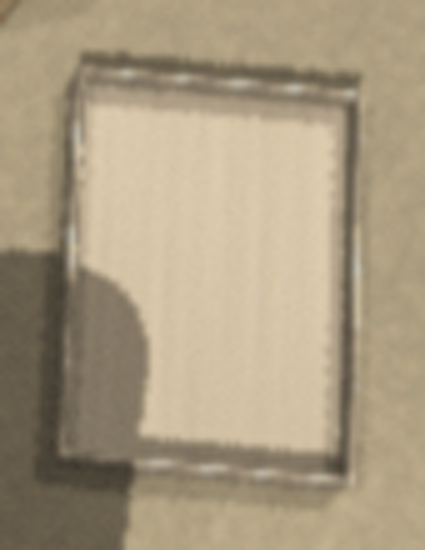

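```bash
cat > st.py <<'E'
from bench import *
import numpy as np
from scipy.spatial.transform import Rotation as R
s=state();r=R.from_rotvec(s["ee_rot"]).as_matrix()
print("t",round(s["t"],2),"pos",(np.array(s["ee_pos"])*1000).round(1),"jawdeg",np.degrees(np.arctan2(r[1,0],r[0,0])).round(1),"toolz",r[:,2].round(3),"F",np.round(s["contact_force"],1),"w",round(s["width"]*1000,1),"q",np.round(s["qpos"],2))
E
python3 -m inch '[{"grip":0.4,"x":12,"y":-18},{"x":24,"y":-37,"wz":1.3},{"x":24,"y":-37,"wz":1.3},{"x":24,"y":-37,"wz":1.3},{"x":24,"y":-37,"wz":1.3},{"x":24,"y":-37,"wz":1.3},{"x":24,"y":-37,"wz":1.3},{"x":24,"y":-37,"wz":1.3},{"x":24,"y":-37,"wz":1.3},{"x":24,"y":-37,"wz":1.3},{"x":24,"y":-37,"wz":1.3},{"x":24,"y":-37,"wz":1.3},{"x":24,"y":-37,"wz":1.3},{"x":24,"y":-37,"wz":0.7},{"x":11,"y":-17},{"x":0}]'; python3 st.py
```

```text
t 0.1 pos [169.4 653.2 218. ] jawdeg 75.5 toolz [-0.    -0.001 -1.   ] F [ 0.3 -0.3 -1.1] w 93.0 q [ 1.28  0.12  1.44 -0.    1.58 -0.04]$[0]: bad value
```

```bash
python3 -m inch '[{"grip":0.4,"x":24,"y":-37,"z":0,"wx":0,"wy":0,"wz":1.3},{"grip":0.4,"x":24,"y":-37,"z":0,"wx":0,"wy":0,"wz":1.3},{"grip":0.4,"x":24,"y":-37,"z":0,"wx":0,"wy":0,"wz":1.3},{"grip":0.4,"x":24,"y":-37,"z":0,"wx":0,"wy":0,"wz":1.3},{"grip":0.4,"x":24,"y":-37,"z":0,"wx":0,"wy":0,"wz":1.3},{"grip":0.4,"x":24,"y":-37,"z":0,"wx":0,"wy":0,"wz":1.3},{"grip":0.4,"x":24,"y":-37,"z":0,"wx":0,"wy":0,"wz":1.3},{"grip":0.4,"x":24,"y":-37,"z":0,"wx":0,"wy":0,"wz":1.3},{"grip":0.4,"x":24,"y":-37,"z":0,"wx":0,"wy":0,"wz":1.3},{"grip":0.4,"x":24,"y":-37,"z":0,"wx":0,"wy":0,"wz":1.3},{"grip":0.4,"x":24,"y":-37,"z":0,"wx":0,"wy":0,"wz":1.3},{"grip":0.4,"x":24,"y":-37,"z":0,"wx":0,"wy":0,"wz":1.3},{"grip":0.4,"x":24,"y":-37,"z":0,"wx":0,"wy":0,"wz":0.7},{"grip":0.4,"x":11,"y":-17,"z":0,"wx":0,"wy":0,"wz":0},{"grip":0.4,"x":0,"y":0,"z":0,"wx":0,"wy":0,"wz":0}]'; python3 st.py
```

```text
t: 2.1
ee_pos: [0.5045, 0.1364, 0.2184]
ee_rot: [-2.189, -2.253, 0.0]
contact_force: [-0.3, -0.9, -0.6]
width: 0.0556
t 2.1 pos [504.5 136.4 218.4] jawdeg 91.6 toolz [-0.  0. -1.] F [-0.3 -0.9 -0.6] w 55.6 q [ 0.22 -0.22  1.76  0.    1.6  -1.38]
```

```bash
python3 -m inch '[{"grip":0.4,"x":0,"y":0,"z":-20,"wx":0,"wy":0,"wz":0},{"grip":0.4,"x":0,"y":0,"z":-40,"wx":0,"wy":0,"wz":0},{"grip":0.4,"x":0,"y":0,"z":-40,"wx":0,"wy":0,"wz":0},{"grip":0.4,"x":0,"y":0,"z":-28,"wx":0,"wy":0,"wz":0},{"grip":0.4,"x":0,"y":0,"z":-10,"wx":0,"wy":0,"wz":0},{"grip":0.4,"x":0,"y":0,"z":0,"wx":0,"wy":0,"wz":0}]'
python3 - <<'E'
from bench import *
import cv2,numpy as np
from h import *
for n in("top","side"):
    c=read_camera(n); np.savez(f"{n}1.npz",**c)
a=load("top1.npz")["img"][140:290,150:320];b=load("side1.npz")["img"][160:340,210:380]
cv2.imwrite("pics/p1.png",np.hstack([cv2.resize(a,(400,353)),cv2.resize(b,(400,353))]))
E
```

```text
t: 2.85
ee_pos: [0.504, 0.1379, 0.0802]
ee_rot: [-2.186, -2.256, 0.001]
contact_force: [-0.5, 0.5, 0.9]
width: 0.0556
```

View pics/p1.png

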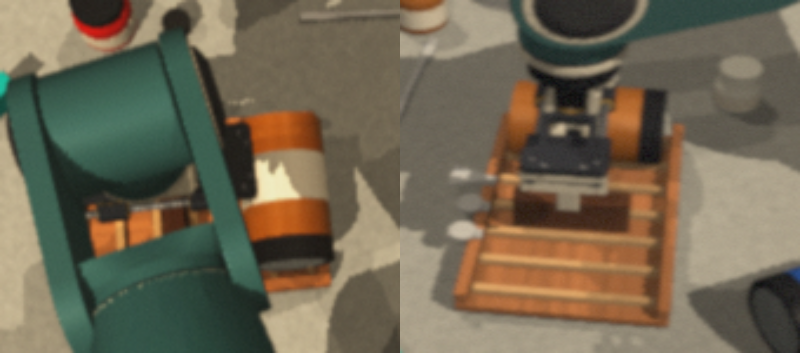

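The side view shows the near finger in front of the bar at about (568,200), centred along its length. The gripper body stays above the jar in both views, so I'll descend and grip.

```bash
python3 -m inch '[{"grip":0.4,"x":0,"y":0,"z":-10,"wx":0,"wy":0,"wz":0},{"grip":0.4,"x":0,"y":0,"z":-10,"wx":0,"wy":0,"wz":0},{"grip":0.4,"x":0,"y":0,"z":-10,"wx":0,"wy":0,"wz":0},{"grip":0.4,"x":0,"y":0,"z":-6,"wx":0,"wy":0,"wz":0},{"grip":0.4,"x":0,"y":0,"z":-6,"wx":0,"wy":0,"wz":0},{"grip":0.4,"x":0,"y":0,"z":0,"wx":0,"wy":0,"wz":0}]'; python3 -m inch '[{"grip":0.6,"x":0,"y":0,"z":0,"wx":0,"wy":0,"wz":0},{"grip":0.65,"x":0,"y":0,"z":0,"wx":0,"wy":0,"wz":0},{"grip":0.7,"x":0,"y":0,"z":0,"wx":0,"wy":0,"wz":0},{"grip":0.75,"x":0,"y":0,"z":0,"wx":0,"wy":0,"wz":0},{"grip":0.8,"x":0,"y":0,"z":0,"wx":0,"wy":0,"wz":0},{"grip":1,"x":0,"y":0,"z":0,"wx":0,"wy":0,"wz":0},{"grip":1,"x":0,"y":0,"z":0,"wx":0,"wy":0,"wz":0},{"grip":1,"x":0,"y":0,"z":0,"wx":0,"wy":0,"wz":0}]';python3 st.py
```

```text
t: 3.7
ee_pos: [0.5043, 0.1373, 0.0382]
ee_rot: [-2.187, -2.255, 0.001]
contact_force: [-0.2, 0.5, 0.8]
width: 0.0557
t: 4.7
ee_pos: [0.5045, 0.1374, 0.0387]
ee_rot: [2.187, 2.255, 0.0]
contact_force: [-0.6, 0.2, 1.0]
width: 0.0221
t 4.7 pos [504.5 137.4  38.7] jawdeg 91.8 toolz [ 0. -0. -1.] F [-0.6  0.2  1. ] w 22.1 q [ 0.22 -0.11  1.97 -0.    1.28 -1.38]
```

```bash
python3 -m inch '[{"grip":1,"x":0,"y":0,"z":8,"wx":0,"wy":0,"wz":0},{"grip":1,"x":0,"y":0,"z":20,"wx":0,"wy":0,"wz":0},{"grip":1,"x":0,"y":0,"z":35,"wx":0,"wy":0,"wz":0},{"grip":1,"x":0,"y":0,"z":40,"wx":0,"wy":0,"wz":0},{"grip":1,"x":0,"y":0,"z":40,"wx":0,"wy":0,"wz":0},{"grip":1,"x":0,"y":0,"z":35,"wx":0,"wy":0,"wz":0},{"grip":1,"x":0,"y":0,"z":12,"wx":0,"wy":0,"wz":0},{"grip":1,"x":0,"y":0,"z":0,"wx":0,"wy":0,"wz":0}]'; python3 -m inch '[{"grip":1,"x":2,"y":-15,"z":0,"wx":0,"wy":0,"wz":-0.8},{"grip":1,"x":3,"y":-30,"z":0,"wx":0,"wy":0,"wz":-1},{"grip":1,"x":4,"y":-40,"z":0,"wx":0,"wy":0,"wz":-1},{"grip":1,"x":4,"y":-40,"z":0,"wx":0,"wy":0,"wz":-1},{"grip":1,"x":4,"y":-40,"z":0,"wx":0,"wy":0,"wz":-1},{"grip":1,"x":4,"y":-40,"z":0,"wx":0,"wy":0,"wz":-1},{"grip":1,"x":4,"y":-40,"z":0,"wx":0,"wy":0,"wz":-1},{"grip":1,"x":4,"y":-40,"z":0,"wx":0,"wy":0,"wz":-1},{"grip":1,"x":4,"y":-40,"z":0,"wx":0,"wy":0,"wz":-1},{"grip":1,"x":4,"y":-40,"z":0,"wx":0,"wy":0,"wz":-1},{"grip":1,"x":2,"y":-40,"z":0,"wx":0,"wy":0,"wz":-1},{"grip":1,"x":2,"y":-40,"z":0,"wx":0,"wy":0,"wz":-1},{"grip":1,"x":1,"y":-25,"z":0,"wx":0,"wy":0,"wz":-1},{"grip":1,"x":0,"y":-15,"z":0,"wx":0,"wy":0,"wz":0},{"grip":1,"x":0,"y":0,"z":0,"wx":0,"wy":0,"wz":0},{"grip":1,"x":0,"y":0,"z":0,"wx":0,"wy":0,"wz":0}]';python3 st.py
```

```text
t: 5.7
ee_pos: [0.5046, 0.1374, 0.2291]
ee_rot: [2.187, 2.255, 0.001]
contact_force: [-0.2, 0.2, -0.6]
width: 0.0218
t: 7.7
ee_pos: [0.5466, -0.3468, 0.2287]
ee_rot: [-2.424, -1.998, -0.0]
contact_force: [0.3, 0.2, -1.0]
width: 0.022
t 7.7 pos [ 546.6 -346.8  228.7] jawdeg 79.0 toolz [ 0.  0. -1.] F [ 0.3  0.2 -1. ] w 22.0 q [-0.6   0.05  1.49  0.    1.6  -1.98]
```

```bash
python3 -m inch '[{"grip":1,"x":0,"y":0,"z":-20,"wx":0,"wy":0,"wz":0},{"grip":1,"x":0,"y":0,"z":-35,"wx":0,"wy":0,"wz":0},{"grip":1,"x":0,"y":0,"z":-40,"wx":0,"wy":0,"wz":0},{"grip":1,"x":0,"y":0,"z":-40,"wx":0,"wy":0,"wz":0},{"grip":1,"x":0,"y":0,"z":-30,"wx":0,"wy":0,"wz":0},{"grip":1,"x":0,"y":0,"z":-18,"wx":0,"wy":0,"wz":0},{"grip":1,"x":0,"y":0,"z":-8,"wx":0,"wy":0,"wz":0},{"grip":1,"x":0,"y":0,"z":0,"wx":0,"wy":0,"wz":0}]'; python3 -m inch '[{"grip":1,"x":0,"y":0,"z":-3,"wx":0,"wy":0,"wz":0},{"grip":1,"x":0,"y":0,"z":-2,"wx":0,"wy":0,"wz":0},{"grip":1,"x":0,"y":0,"z":-2,"wx":0,"wy":0,"wz":0},{"grip":1,"x":0,"y":0,"z":-2,"wx":0,"wy":0,"wz":0},{"grip":1,"x":0,"y":0,"z":-1,"wx":0,"wy":0,"wz":0},{"grip":1,"x":0,"y":0,"z":0,"wx":0,"wy":0,"wz":0}]'; python3 st.py
```

```text
t: 8.7
ee_pos: [0.5466, -0.3475, 0.0378]
ee_rot: [2.425, 1.998, 0.0]
contact_force: [-0.2, -0.6, -0.8]
width: 0.022
t: 9.45
ee_pos: [0.5465, -0.3476, 0.0276]
ee_rot: [-2.425, -1.997, 0.0]
contact_force: [-0.1, 1.3, -0.2]
width: 0.0217
t 9.45 pos [ 546.5 -347.6   27.6] jawdeg 79.0 toolz [-0.  0. -1.] F [-0.1  1.3 -0.2] w 21.7 q [-0.61  0.17  1.7  -0.    1.27 -1.98]
```

```bash
python3 -m inch '[{"grip":1,"x":0,"y":0,"z":-1,"wx":0,"wy":0,"wz":0},{"grip":1,"x":0,"y":0,"z":-1,"wx":0,"wy":0,"wz":0},{"grip":1,"x":0,"y":0,"z":-1,"wx":0,"wy":0,"wz":0},{"grip":1,"x":0,"y":0,"z":0,"wx":0,"wy":0,"wz":0}]'; python3 st.py
```

```text
t: 9.95
ee_pos: [0.5464, -0.3476, 0.0245]
ee_rot: [-2.425, -1.997, 0.0]
contact_force: [0.5, 0.3, -1.5]
width: 0.0216
t 9.95 pos [ 546.4 -347.6   24.5] jawdeg 79.0 toolz [-0.  0. -1.] F [ 0.5  0.3 -1.5] w 21.6 q [-0.61  0.17  1.7   0.    1.27 -1.98]
```

```bash
python3 -m inch '[{"grip":1,"x":0,"y":0,"z":-0.7,"wx":0,"wy":0,"wz":0},{"grip":1,"x":0,"y":0,"z":-0.7,"wx":0,"wy":0,"wz":0},{"grip":1,"x":0,"y":0,"z":0,"wx":0,"wy":0,"wz":0}]'; python3 st.py
```

```text
t: 10.32
ee_pos: [0.5465, -0.3477, 0.0235]
ee_rot: [2.425, 1.997, 0.0]
contact_force: [-2.3, 0.7, 3.2]
width: 0.0216
t 10.32 pos [ 546.5 -347.7   23.5] jawdeg 79.0 toolz [ 0. -0. -1.] F [-2.3  0.7  3.2] w 21.6 q [-0.61  0.18  1.7   0.    1.26 -1.98]
```

```bash
python3 -m inch '[{"grip":0.6,"x":0,"y":0,"z":0,"wx":0,"wy":0,"wz":0},{"grip":0.4,"x":0,"y":0,"z":0,"wx":0,"wy":0,"wz":0},{"grip":0.4,"x":0,"y":0,"z":0,"wx":0,"wy":0,"wz":0},{"grip":0.4,"x":0,"y":0,"z":0,"wx":0,"wy":0,"wz":0},{"grip":0.4,"x":0,"y":0,"z":4,"wx":0,"wy":0,"wz":0},{"grip":0.4,"x":0,"y":0,"z":8,"wx":0,"wy":0,"wz":0},{"grip":0.2,"x":0,"y":0,"z":6,"wx":0,"wy":0,"wz":0},{"grip":0.1,"x":0,"y":0,"z":0,"wx":0,"wy":0,"wz":0},{"grip":0.1,"x":0,"y":0,"z":0,"wx":0,"wy":0,"wz":0},{"grip":0.1,"x":0,"y":0,"z":0,"wx":0,"wy":0,"wz":0}]'; python3 st.py
python3 - <<'E'
from bench import *
import cv2,numpy as np
a=read_camera("top")["img"][130:260,350:460];b=read_camera("side")["img"][90:210,210:360]
cv2.imwrite("pics/p2.png",np.hstack([cv2.resize(a,(330,390)),cv2.resize(b,(470,390))]))
E
```

```text
t: 11.58
ee_pos: [0.5463, -0.3475, 0.0409]
ee_rot: [-2.425, -1.997, 0.0]
contact_force: [-0.1, -0.7, 0.5]
width: 0.0834
t 11.57 pos [ 546.3 -347.5   40.9] jawdeg 79.0 toolz [-0.  0. -1.] F [-0.1 -0.7  0.5] w 83.4 q [-0.61  0.16  1.69 -0.    1.29 -1.98]
```

View pics/p2.png

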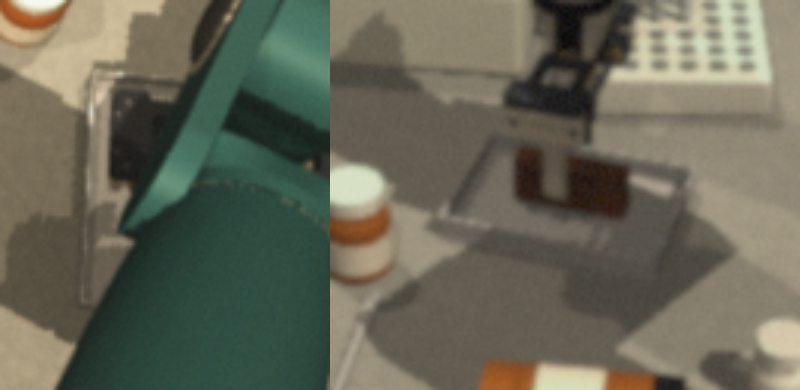

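The bar is standing free between the open fingers inside the tray (side view, around (570,185)). To lay it flat, I'll tip it with the trailing finger.

```bash
python3 -m inch '[{"grip":0.1,"x":2,"y":8,"z":0,"wx":0,"wy":0,"wz":0},{"grip":0.1,"x":2,"y":10,"z":0,"wx":0,"wy":0,"wz":0},{"grip":0.1,"x":1,"y":7,"z":0,"wx":0,"wy":0,"wz":0},{"grip":0.1,"x":1,"y":4,"z":0,"wx":0,"wy":0,"wz":0},{"grip":0.1,"x":1,"y":4,"z":0,"wx":0,"wy":0,"wz":0},{"grip":0.1,"x":1,"y":4,"z":0,"wx":0,"wy":0,"wz":0},{"grip":0.1,"x":1,"y":4,"z":0,"wx":0,"wy":0,"wz":0},{"grip":0.1,"x":1,"y":4,"z":0,"wx":0,"wy":0,"wz":0},{"grip":0.1,"x":1,"y":4,"z":0,"wx":0,"wy":0,"wz":0},{"grip":0.1,"x":0,"y":3,"z":0,"wx":0,"wy":0,"wz":0},{"grip":0.1,"x":0,"y":0,"z":0,"wx":0,"wy":0,"wz":0}]'; python3 st.py
python3 - <<'E'
from bench import *
import cv2,numpy as np
b=read_camera("side")["img"][90:210,210:360]
cv2.imwrite("pics/p3.png",cv2.resize(b,(600,480)))
E
```

```text
t: 13.05
ee_pos: [0.5575, -0.2954, 0.0412]
ee_rot: [-2.425, -1.998, 0.0]
contact_force: [0.1, -0.6, 0.6]
width: 0.0835
t 13.05 pos [ 557.5 -295.4   41.2] jawdeg 79.0 toolz [-0.  0. -1.] F [ 0.1 -0.6  0.6] w 83.5 q [-0.53  0.12  1.73 -0.    1.29 -1.91]
```

View pics/p3.png

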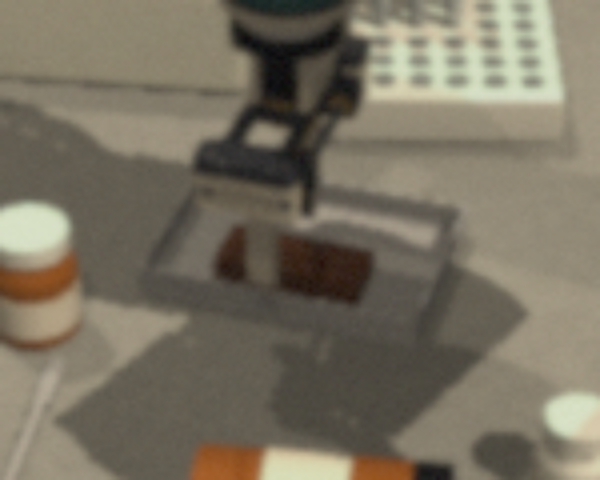

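```bash
python3 -m inch '[{"grip":0.1,"x":0,"y":0,"z":15,"wx":0,"wy":0,"wz":0},{"grip":0.1,"x":0,"y":0,"z":35,"wx":0,"wy":0,"wz":0},{"grip":0.1,"x":0,"y":0,"z":40,"wx":0,"wy":0,"wz":0},{"grip":0.6,"x":0,"y":0,"z":40,"wx":0,"wy":0,"wz":0},{"grip":1,"x":0,"y":0,"z":35,"wx":0,"wy":0,"wz":0},{"grip":1,"x":0,"y":0,"z":15,"wx":0,"wy":0,"wz":0},{"grip":1,"x":-3,"y":15,"z":0,"wx":0,"wy":0,"wz":0.5},{"grip":1,"x":-6,"y":30,"z":0,"wx":0,"wy":0,"wz":1.2},{"grip":1,"x":-7,"y":38,"z":0,"wx":0,"wy":0,"wz":1.5},{"grip":1,"x":-8,"y":40,"z":0,"wx":0,"wy":0,"wz":1.5},{"grip":1,"x":-8,"y":40,"z":0,"wx":0,"wy":0,"wz":1.5},{"grip":1,"x":-8,"y":40,"z":0,"wx":0,"wy":0,"wz":1.5},{"grip":1,"x":-8,"y":40,"z":0,"wx":0,"wy":0,"wz":1.5},{"grip":1,"x":-6,"y":35,"z":0,"wx":0,"wy":0,"wz":1.3},{"grip":1,"x":-4,"y":20,"z":0,"wx":0,"wy":0,"wz":0.5},{"grip":1,"x":0,"y":4,"z":0,"wx":0,"wy":0,"wz":0},{"grip":1,"x":0,"y":0,"z":0,"wx":0,"wy":0,"wz":0}]'; python3 st.py
python3 - <<'E'
from bench import *
import cv2,numpy as np
from h import *
for n in("top","side"):
    c=read_camera(n); np.savez(f"{n}2.npz",**c)
a=load("top2.npz")["img"][130:290,150:450];b=load("side2.npz")["img"][90:340,200:400]
cv2.imwrite("pics/p4.png",np.hstack([cv2.resize(a,(480,256)),cv2.resize(b[:,:],(205,256))]))
cv2.imwrite("pics/p4b.png",cv2.resize(b,(480,600)))
E
```

```text
t: 15.22
ee_pos: [0.4992, 0.0064, 0.2204]
ee_rot: [-2.221, -2.221, 0.001]
contact_force: [0.7, -0.1, -1.7]
width: 0.0002
t 15.22 pos [499.2   6.4 220.4] jawdeg 90.0 toolz [-0.001 -0.    -1.   ] F [ 0.7 -0.1 -1.7] w 0.2 q [-0.04 -0.27  1.81 -0.    1.61 -1.61]
```

View pics/p4.png

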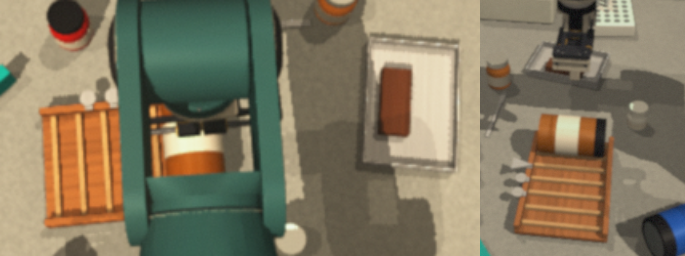

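View pics/p4b.png

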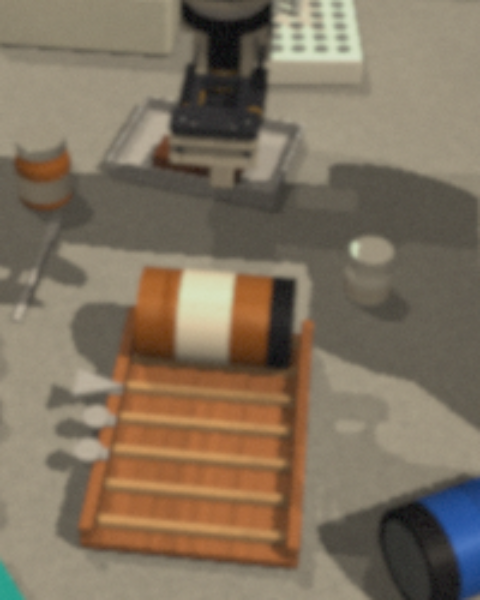

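The bar lies flat in the tray, at (396,100) in the top crop. The jar is untouched at y≈19 mm. The arrow, at world y≈98 mm (board x≈-21), marks the slot at x=-20, which is two slots on from the start. I'll now come down on the jar's top.

```bash
python3 fit.py >/dev/null; python3 -c "
from fit import *
x,f=fitboard([load('side2.npz')]);print(x,f)"
python3 -m inch '[{"grip":1,"x":0,"y":0,"z":-20,"wx":0,"wy":0,"wz":0},{"grip":1,"x":0,"y":0,"z":-30,"wx":0,"wy":0,"wz":0},{"grip":1,"x":0,"y":0,"z":-25,"wx":0,"wy":0,"wz":0},{"grip":1,"x":0,"y":0,"z":-12,"wx":0,"wy":0,"wz":0},{"grip":1,"x":0,"y":0,"z":-6,"wx":0,"wy":0,"wz":0},{"grip":1,"x":0,"y":0,"z":-3,"wx":0,"wy":0,"wz":0},{"grip":1,"x":0,"y":0,"z":0,"wx":0,"wy":0,"wz":0}]'; python3 -m inch '[{"grip":1,"x":0,"y":0,"z":-1,"wx":0,"wy":0,"wz":0},{"grip":1,"x":0,"y":0,"z":-1,"wx":0,"wy":0,"wz":0},{"grip":1,"x":0,"y":0,"z":-1,"wx":0,"wy":0,"wz":0},{"grip":1,"x":0,"y":0,"z":-1,"wx":0,"wy":0,"wz":0},{"grip":1,"x":0,"y":0,"z":-1,"wx":0,"wy":0,"wz":0},{"grip":1,"x":0,"y":0,"z":-1,"wx":0,"wy":0,"wz":0},{"grip":1,"x":0,"y":0,"z":-1,"wx":0,"wy":0,"wz":0}]'; python3 st.py
```

```text
[500.51966115 118.57253807   1.57195328   5.72609855] 2.0905524302157996
t: 16.2
ee_pos: [0.4997, 0.0063, 0.1256]
ee_rot: [2.222, 2.22, 0.001]
contact_force: [-0.3, -0.2, -0.5]
width: 0.0007
t: 17.08
ee_pos: [0.4995, 0.0064, 0.1182]
ee_rot: [-2.222, -2.221, -0.0]
contact_force: [-0.2, 0.3, 0.2]
width: 0.0003
t 17.07 pos [499.5   6.4 118.2] jawdeg 90.0 toolz [ 0.  0. -1.] F [-0.2  0.3  0.2] w 0.3 q [-0.04 -0.23  1.94  0.    1.43 -1.61]
```

```bash
python3 -m inch '[{"grip":1,"x":0,"y":0,"z":-1,"wx":0,"wy":0,"wz":0},{"grip":1,"x":0,"y":0,"z":-1,"wx":0,"wy":0,"wz":0},{"grip":1,"x":0,"y":0,"z":-1,"wx":0,"wy":0,"wz":0},{"grip":1,"x":0,"y":0,"z":-1,"wx":0,"wy":0,"wz":0}]'; python3 -m inch '[{"grip":1,"x":0,"y":0,"z":-0.5,"wx":0,"wy":0,"wz":0},{"grip":1,"x":0,"y":0,"z":-0.5,"wx":0,"wy":0,"wz":0}]';python3 -m inch '[{"grip":1,"x":0,"y":0,"z":0,"wx":0,"wy":0,"wz":0}]'
```

```text
t: 17.58
ee_pos: [0.4995, 0.0064, 0.1142]
ee_rot: [2.222, 2.221, -0.0]
contact_force: [-0.4, -0.4, -0.4]
width: 0.0006
t: 17.82
ee_pos: [0.4995, 0.0064, 0.1132]
ee_rot: [2.222, 2.221, 0.0]
contact_force: [-0.8, -0.8, 0.4]
width: 0.0004
t: 17.95
ee_pos: [0.4995, 0.0064, 0.1132]
ee_rot: [-2.222, -2.221, -0.0]
contact_force: [-0.4, -0.1, 0.3]
width: 0.0003
```

```bash
f(){ :; }; python3 -m inch '[{"grip":1,"x":0,"y":0,"z":-0.4,"wx":0,"wy":0,"wz":0}]' | grep -E "pos|force"; python3 -m inch '[{"grip":1,"x":0,"y":0,"z":-0.4,"wx":0,"wy":0,"wz":0}]'| grep -E "pos|force"
```

```text
ee_pos: [0.4995, 0.0064, 0.1129]
contact_force: [0.0, -0.7, -0.1]
ee_pos: [0.4995, 0.0064, 0.1125]
contact_force: [-0.1, -0.8, 2.0]
```

```bash
python3 -m inch '[{"grip":1,"x":0,"y":0,"z":-0.4,"wx":0,"wy":0,"wz":0}]' | grep -E "pos|force"
```

```text
ee_pos: [0.4996, 0.0064, 0.1123]
contact_force: [-1.3, -1.0, 4.7]
```

```bash
python3 -m inch '[{"grip":1,"x":0,"y":0,"z":-0.4,"wx":0,"wy":0,"wz":0}]' | grep -E "pos|force"; python3 -m inch '[{"grip":1,"x":0,"y":0,"z":0,"wx":0,"wy":0,"wz":0}]' | grep -E "pos|force"
```

```text
ee_pos: [0.4997, 0.0064, 0.1122]
contact_force: [-2.9, -0.5, 9.3]
ee_pos: [0.4997, 0.0063, 0.1123]
contact_force: [-2.3, -0.0, 6.3]
```

```bash
python3 -m inch '[{"grip":1,"x":0,"y":2,"z":0.3,"wx":0,"wy":0,"wz":0}]' | grep -E "pos|force"; python3 -m inch '[{"grip":1,"x":0,"y":2,"z":0.3,"wx":0,"wy":0,"wz":0}]' | grep -E "pos|force"
```

```text
ee_pos: [0.4997, 0.0081, 0.1126]
contact_force: [-2.3, -3.2, 9.4]
ee_pos: [0.4998, 0.0101, 0.1131]
contact_force: [-2.9, -3.8, 10.4]
```

```bash
python3 -m inch '[{"grip":1,"x":0,"y":2,"z":0.4,"wx":0,"wy":0,"wz":0}]' | grep -E "pos|force"; python3 -m inch '[{"grip":1,"x":0,"y":2,"z":0.3,"wx":0,"wy":0,"wz":0}]' | grep -E "pos|force"
python3 - <<'E'
from bench import *
import cv2,numpy as np
b=read_camera("side")["img"][150:250,230:350]
cv2.imwrite("pics/p5.png",cv2.resize(b,(600,500)))
E
```

```text
ee_pos: [0.4998, 0.0121, 0.1136]
contact_force: [-4.5, -2.5, 9.8]
ee_pos: [0.4998, 0.0141, 0.114]
contact_force: [-3.9, -3.5, 11.6]
```

View pics/p5.png

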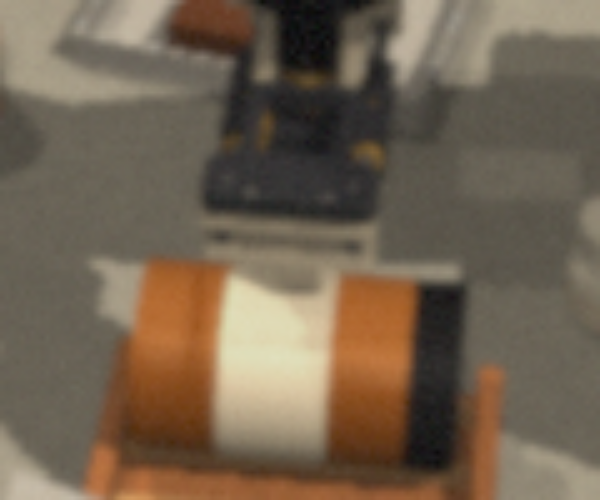

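```bash
python3 -m inch '[{"grip":1,"x":0,"y":2,"z":0.4,"wx":0,"wy":0,"wz":0}]' | grep -E "pos|force"; python3 -m inch '[{"grip":1,"x":0,"y":2,"z":0.3,"wx":0,"wy":0,"wz":0}]' | grep -E "pos|force"; python3 -m inch '[{"grip":1,"x":0,"y":2,"z":0.2,"wx":0,"wy":0,"wz":0}]' | grep -E "pos|force"; python3 -m inch '[{"grip":1,"x":0,"y":2,"z":0.2,"wx":0,"wy":0,"wz":0}]' | grep -E "pos|force"
```

```text
ee_pos: [0.4998, 0.0161, 0.1144]
contact_force: [-4.7, -2.3, 10.7]
ee_pos: [0.4998, 0.0181, 0.1148]
contact_force: [-4.3, -1.4, 11.8]
ee_pos: [0.4998, 0.0202, 0.115]
contact_force: [-5.1, -2.7, 13.2]
ee_pos: [0.4998, 0.0222, 0.1153]
contact_force: [-5.8, -2.2, 13.0]
```

```bash
python3 -m inch '[{"grip":1,"x":-0.2,"y":2,"z":0.5,"wx":0,"wy":0,"wz":0}]' | grep -E "pos|force"; python3 -m inch '[{"grip":1,"x":-0.2,"y":2,"z":0.3,"wx":0,"wy":0,"wz":0}]' | grep -E "pos|force"; python3 -m inch '[{"grip":1,"x":0,"y":2,"z":0.1,"wx":0,"wy":0,"wz":0}]' | grep -E "pos|force"; python3 -m inch '[{"grip":1,"x":0,"y":2,"z":0.1,"wx":0,"wy":0,"wz":0}]' | grep -E "pos|force"
```

```text
ee_pos: [0.4996, 0.0243, 0.1156]
contact_force: [-2.7, -1.5, 8.5]
ee_pos: [0.4995, 0.0263, 0.1158]
contact_force: [-0.1, -1.3, 7.4]
ee_pos: [0.4996, 0.0284, 0.1159]
contact_force: [-1.5, -1.4, 9.2]
ee_pos: [0.4996, 0.0304, 0.116]
contact_force: [-0.8, -0.6, 8.3]
```

```bash
python3 -m inch '[{"grip":1,"x":0,"y":2,"z":0.1,"wx":0,"wy":0,"wz":0},{"grip":1,"x":0,"y":2,"z":0.1,"wx":0,"wy":0,"wz":0}]' | grep -E "pos|force"; python3 -m inch '[{"grip":1,"x":0,"y":2,"z":0,"wx":0,"wy":0,"wz":0},{"grip":1,"x":0,"y":2,"z":0,"wx":0,"wy":0,"wz":0}]' | grep -E "pos|force"; python3 -m inch '[{"grip":1,"x":0,"y":2,"z":0,"wx":0,"wy":0,"wz":0}]' | grep -E "pos|force"
```

```text
ee_pos: [0.4996, 0.0344, 0.1162]
contact_force: [-1.1, -0.4, 7.9]
ee_pos: [0.4996, 0.0384, 0.1163]
contact_force: [-1.3, -0.2, 9.7]
ee_pos: [0.4996, 0.0404, 0.1163]
contact_force: [-1.7, -0.5, 9.2]
```

```bash
python3 - <<'E'
from bench import *
import cv2,numpy as np
from h import *
c=read_camera("side");np.savez("side3.npz",**c)
b=c["img"][150:250,230:350]
cv2.imwrite("pics/p6.png",cv2.resize(b,(600,500)))
E
cat > jar.py <<'E'
from h import *
from scipy.optimize import least_squares
def jar(c,guess,zmax=200):
    P=cloud(c)*1000;hsv=cv2.cvtColor(c["img"],cv2.COLOR_BGR2HSV)
    m=(c["depth"]>0)&(P[...,2]>45)&(abs(P[...,1]-guess)<55)&(abs(P[...,0]-500)<85)&(P[...,2]<118)
    q=P[m]
    def r(p):
        d=q[:,:2]-[500,0];l=-d[:,0]*np.sin(p[2])+d[:,1]*np.cos(p[2])-p[0]
        return np.hypot(l,q[:,2]-p[1])-45
    x=least_squares(r,[guess,68,0],loss="soft_l1",f_scale=1).x
    ok=abs(r(x))<2; w=q[ok][:,0]
    print("jar y",x[0].round(1),"zc",x[1].round(1),"yaw",np.degrees(x[2]).round(2),"n",ok.sum(),"x ext",np.percentile(w,[1,99]).round(0))
E
python3 -c "
from jar import *
jar(load('side3.npz'),35)"
```

```text
jar y 35.8 zc 70.5 yaw 0.14 n 1803 x ext [427. 574.]
```

View pics/p6.png

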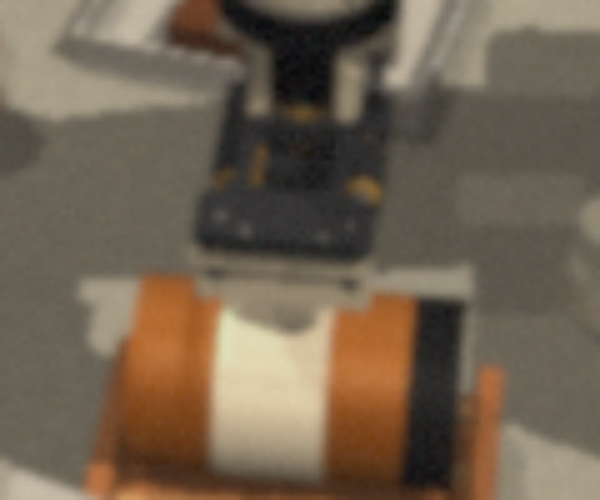

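The jar has rolled to y≈35.8 mm with its centre at z≈70.5 mm, so it is up on the rib and still square. I'll carry on over the rib.

```bash
python3 -m inch '[{"grip":1,"x":0,"y":2,"z":0,"wx":0,"wy":0,"wz":0},{"grip":1,"x":0,"y":2,"z":0,"wx":0,"wy":0,"wz":0},{"grip":1,"x":0,"y":2,"z":0,"wx":0,"wy":0,"wz":0}]' | grep -E "pos|force"; python3 -m inch '[{"grip":1,"x":0,"y":2,"z":0,"wx":0,"wy":0,"wz":0},{"grip":1,"x":0,"y":2,"z":0,"wx":0,"wy":0,"wz":0},{"grip":1,"x":0,"y":2,"z":0,"wx":0,"wy":0,"wz":0}]' | grep -E "pos|force"; python3 -m inch '[{"grip":1,"x":0,"y":2,"z":-0.05,"wx":0,"wy":0,"wz":0},{"grip":1,"x":0,"y":2,"z":-0.05,"wx":0,"wy":0,"wz":0}]' | grep -E "pos|force"
```

```text
ee_pos: [0.4996, 0.0465, 0.1162]
contact_force: [-0.1, 0.1, 7.8]
ee_pos: [0.4995, 0.0525, 0.116]
contact_force: [1.3, -0.2, 5.3]
ee_pos: [0.4995, 0.0565, 0.1157]
contact_force: [1.7, -0.3, 5.1]
```

```bash
python3 -m inch '[{"grip":1,"x":0,"y":2,"z":-0.2,"wx":0,"wy":0,"wz":0},{"grip":1,"x":0,"y":2,"z":-0.2,"wx":0,"wy":0,"wz":0}]' | grep -E "pos|force"; python3 -m inch '[{"grip":1,"x":0,"y":2,"z":-0.2,"wx":0,"wy":0,"wz":0},{"grip":1,"x":0,"y":2,"z":-0.2,"wx":0,"wy":0,"wz":0}]' | grep -E "pos|force"
```

```text
ee_pos: [0.4994, 0.0605, 0.1152]
contact_force: [1.5, 0.7, 5.7]
ee_pos: [0.4993, 0.0645, 0.1145]
contact_force: [3.8, 1.4, 3.3]
```

```bash
python3 -m inch '[{"grip":1,"x":0.1,"y":2,"z":-0.5,"wx":0,"wy":0,"wz":0},{"grip":1,"x":0.1,"y":2,"z":-0.4,"wx":0,"wy":0,"wz":0}]' | grep -E "pos|force"; python3 -m inch '[{"grip":1,"x":0,"y":2,"z":-0.4,"wx":0,"wy":0,"wz":0}]' | grep -E "pos|force";  python3 - <<'E'
from bench import *
import numpy as np
from jar import *
c=read_camera("side");np.savez("side4.npz",**c);jar(load("side4.npz"),47)
E
```

```text
ee_pos: [0.4994, 0.0686, 0.1136]
contact_force: [1.3, 1.6, 5.7]
ee_pos: [0.4994, 0.0706, 0.1131]
contact_force: [1.9, 1.9, 5.0]
jar y 50.9 zc 69.8 yaw 0.1 n 1650 x ext [427. 575.]
```

```bash
python3 -m inch '[{"grip":1,"x":0,"y":2,"z":-0.6,"wx":0,"wy":0,"wz":0},{"grip":1,"x":0,"y":2,"z":-0.6,"wx":0,"wy":0,"wz":0}]' | grep -E "pos|force"; python3 -m inch '[{"grip":1,"x":0,"y":2,"z":-0.8,"wx":0,"wy":0,"wz":0}]' | grep -E "pos|force";python3 -m inch '[{"grip":1,"x":0,"y":2,"z":-0.8,"wx":0,"wy":0,"wz":0}]' | grep -E "pos|force"
```

```text
ee_pos: [0.4994, 0.0746, 0.1119]
contact_force: [1.3, 1.7, 6.5]
ee_pos: [0.4994, 0.0766, 0.1112]
contact_force: [1.9, 1.5, 6.1]
ee_pos: [0.4994, 0.0787, 0.1105]
contact_force: [1.0, 2.7, 6.9]
```

```bash
python3 -m inch '[{"grip":1,"x":0,"y":2,"z":-0.8,"wx":0,"wy":0,"wz":0}]' | grep -E "pos|force"; python3 -m inch '[{"grip":1,"x":0,"y":2,"z":-0.9,"wx":0,"wy":0,"wz":0}]' | grep -E "pos|force";python3 -m inch '[{"grip":1,"x":0,"y":1.5,"z":-0.7,"wx":0,"wy":0,"wz":0}]' | grep -E "pos|force"
python3 - <<'E'
from bench import *
import numpy as np
from jar import *
c=read_camera("side");np.savez("side5.npz",**c);jar(load("side5.npz"),57)
E
```

```text
ee_pos: [0.4994, 0.0807, 0.1097]
contact_force: [2.0, 3.5, 7.4]
ee_pos: [0.4994, 0.0828, 0.1089]
contact_force: [0.7, 3.5, 8.5]
ee_pos: [0.4994, 0.0843, 0.1082]
contact_force: [0.9, 3.9, 8.2]
jar y 57.6 zc 67.9 yaw 0.12 n 1560 x ext [427. 574.]
```

```bash
python3 -m inch '[{"grip":1,"x":0,"y":0,"z":2,"wx":0,"wy":0,"wz":0},{"grip":1,"x":0,"y":0,"z":6,"wx":0,"wy":0,"wz":0},{"grip":1,"x":0,"y":0,"z":10,"wx":0,"wy":0,"wz":0},{"grip":1,"x":0,"y":-12,"z":2,"wx":0,"wy":0,"wz":0},{"grip":1,"x":0,"y":-16,"z":0,"wx":0,"wy":0,"wz":0},{"grip":1,"x":0,"y":-9,"z":0,"wx":0,"wy":0,"wz":0},{"grip":1,"x":0,"y":0,"z":-4,"wx":0,"wy":0,"wz":0},{"grip":1,"x":0,"y":0,"z":-3,"wx":0,"wy":0,"wz":0}]'
python3 - <<'E'
from bench import *
import numpy as np
from jar import *
c=read_camera("side");np.savez("side6.npz",**c);jar(load("side6.npz"),57)
E
python3 st.py
```

```text
t: 24.65
ee_pos: [0.4991, 0.0469, 0.1203]
ee_rot: [-2.222, -2.22, 0.0]
contact_force: [-0.3, -0.1, -0.2]
width: 0.0004
jar y 59.2 zc 67.6 yaw 0.21 n 2023 x ext [427. 574.]
t 24.7 pos [499.  47. 120.] jawdeg 90.0 toolz [-0.001  0.    -1.   ] F [-0.4  0.3 -1. ] w 0.2 q [ 0.04 -0.23  1.93  0.    1.44 -1.53]
```

The jar has settled in the slot at x=-60 (y≈59.2 mm, centre z≈67.6 mm). Now the second stroke.

```bash
python3 -m inch '[{"grip":1,"x":0,"y":0,"z":-1,"wx":0,"wy":0,"wz":0},{"grip":1,"x":0,"y":0,"z":-1,"wx":0,"wy":0,"wz":0},{"grip":1,"x":0,"y":0,"z":-1,"wx":0,"wy":0,"wz":0},{"grip":1,"x":0,"y":0,"z":-1,"wx":0,"wy":0,"wz":0},{"grip":1,"x":0,"y":0,"z":-1,"wx":0,"wy":0,"wz":0},{"grip":1,"x":0,"y":0,"z":-1,"wx":0,"wy":0,"wz":0},{"grip":1,"x":0,"y":0,"z":-1,"wx":0,"wy":0,"wz":0}]' | grep -E "pos|force"; python3 -m inch '[{"grip":1,"x":0,"y":0,"z":-0.4,"wx":0,"wy":0,"wz":0}]' | grep -E "pos|force"; python3 -m inch '[{"grip":1,"x":0,"y":0,"z":-0.4,"wx":0,"wy":0,"wz":0}]' | grep -E "pos|force"
```

```text
ee_pos: [0.4993, 0.0469, 0.1138]
contact_force: [-0.2, -0.1, 0.2]
ee_pos: [0.4993, 0.0469, 0.1134]
contact_force: [0.3, -0.1, 0.2]
ee_pos: [0.4993, 0.0469, 0.113]
contact_force: [-0.5, -0.1, 0.2]
```

```bash
python3 -m inch '[{"grip":1,"x":0,"y":0,"z":-0.5,"wx":0,"wy":0,"wz":0}]' | grep -E "pos|force"; python3 -m inch '[{"grip":1,"x":0,"y":0,"z":-0.4,"wx":0,"wy":0,"wz":0}]' | grep -E "pos|force"
```

```text
ee_pos: [0.4993, 0.0469, 0.1125]
contact_force: [-0.0, -0.4, 1.8]
ee_pos: [0.4994, 0.0469, 0.1125]
contact_force: [-1.3, -1.0, 4.9]
```

```bash
python3 -m inch '[{"grip":1,"x":0,"y":0,"z":-0.4,"wx":0,"wy":0,"wz":0},{"grip":1,"x":0,"y":2,"z":0.3,"wx":0,"wy":0,"wz":0}]' | grep -E "pos|force"; python3 -m inch '[{"grip":1,"x":0,"y":2,"z":0.35,"wx":0,"wy":0,"wz":0}]' | grep -E "pos|force"; python3 -m inch '[{"grip":1,"x":-0.1,"y":2,"z":0.4,"wx":0,"wy":0,"wz":0}]' | grep -E "pos|force"; python3 -m inch '[{"grip":1,"x":-0.1,"y":2,"z":0.4,"wx":0,"wy":0,"wz":0}]' | grep -E "pos|force"
```

```text
ee_pos: [0.4995, 0.0486, 0.1127]
contact_force: [-2.6, -3.5, 7.5]
ee_pos: [0.4995, 0.0506, 0.1132]
contact_force: [-4.2, -2.2, 9.8]
ee_pos: [0.4995, 0.0526, 0.1137]
contact_force: [-2.4, -3.8, 9.0]
ee_pos: [0.4994, 0.0547, 0.1141]
contact_force: [-2.1, -3.3, 10.1]
```

```bash
python3 -m inch '[{"grip":1,"x":-0.1,"y":2,"z":0.4,"wx":0,"wy":0,"wz":0}]' | grep -E "pos|force"; python3 -m inch '[{"grip":1,"x":-0.1,"y":2,"z":0.35,"wx":0,"wy":0,"wz":0}]' | grep -E "pos|force"; python3 -m inch '[{"grip":1,"x":0,"y":2,"z":0.3,"wx":0,"wy":0,"wz":0}]' | grep -E "pos|force"; python3 -m inch '[{"grip":1,"x":0,"y":2,"z":0.3,"wx":0,"wy":0,"wz":0}]' | grep -E "pos|force"
```

```text
ee_pos: [0.4994, 0.0567, 0.1146]
contact_force: [-1.8, -2.3, 8.7]
ee_pos: [0.4993, 0.0588, 0.1149]
contact_force: [0.4, -2.8, 8.8]
ee_pos: [0.4993, 0.0608, 0.1152]
contact_force: [-1.2, -1.1, 8.2]
ee_pos: [0.4993, 0.0628, 0.1154]
contact_force: [-0.5, -1.7, 7.5]
```

```bash
python3 -m inch '[{"grip":1,"x":0,"y":2,"z":0.2,"wx":0,"wy":0,"wz":0},{"grip":1,"x":0,"y":2,"z":0.15,"wx":0,"wy":0,"wz":0}]' | grep -E "pos|force"; python3 -m inch '[{"grip":1,"x":0,"y":2,"z":0.1,"wx":0,"wy":0,"wz":0},{"grip":1,"x":0,"y":2,"z":0.1,"wx":0,"wy":0,"wz":0}]' | grep -E "pos|force"; python3 -m inch '[{"grip":1,"x":0,"y":2,"z":0.05,"wx":0,"wy":0,"wz":0},{"grip":1,"x":0,"y":2,"z":0,"wx":0,"wy":0,"wz":0}]' | grep -E "pos|force"; python3 -m inch '[{"grip":1,"x":0,"y":2,"z":0,"wx":0,"wy":0,"wz":0},{"grip":1,"x":0,"y":2,"z":0,"wx":0,"wy":0,"wz":0}]' | grep -E "pos|force"
```

```text
ee_pos: [0.4994, 0.0669, 0.1158]
contact_force: [0.1, -1.1, 8.1]
ee_pos: [0.4994, 0.0709, 0.1161]
contact_force: [-1.4, -0.8, 9.5]
ee_pos: [0.4994, 0.0749, 0.1162]
contact_force: [-1.8, -0.6, 10.5]
ee_pos: [0.4994, 0.079, 0.1163]
contact_force: [-1.4, 0.1, 10.2]
```

```bash
python3 -m inch '[{"grip":1,"x":0,"y":2,"z":0,"wx":0,"wy":0,"wz":0},{"grip":1,"x":0,"y":2,"z":0,"wx":0,"wy":0,"wz":0},{"grip":1,"x":0,"y":2,"z":0,"wx":0,"wy":0,"wz":0}]' | grep -E "pos|force"; python3 -m inch '[{"grip":1,"x":0,"y":2,"z":0,"wx":0,"wy":0,"wz":0},{"grip":1,"x":0,"y":2,"z":0,"wx":0,"wy":0,"wz":0},{"grip":1,"x":0,"y":2,"z":0,"wx":0,"wy":0,"wz":0}]' | grep -E "pos|force"; python3 -m inch '[{"grip":1,"x":0,"y":2,"z":-0.05,"wx":0,"wy":0,"wz":0},{"grip":1,"x":0,"y":2,"z":-0.1,"wx":0,"wy":0,"wz":0}]' | grep -E "pos|force";  python3 - <<'E'
from bench import *
import numpy as np
from jar import *
c=read_camera("side");np.savez("side7.npz",**c);jar(load("side7.npz"),83)
E
```

```text
ee_pos: [0.4994, 0.085, 0.1162]
contact_force: [-1.9, 0.0, 8.5]
ee_pos: [0.4993, 0.091, 0.116]
contact_force: [0.3, 1.1, 7.0]
ee_pos: [0.4993, 0.0951, 0.1158]
contact_force: [-0.3, -0.4, 6.0]
jar y 82.9 zc 70.5 yaw 0.24 n 1875 x ext [427. 574.]
```

```bash
python3 -m inch '[{"grip":1,"x":0,"y":2,"z":-0.2,"wx":0,"wy":0,"wz":0},{"grip":1,"x":0,"y":2,"z":-0.25,"wx":0,"wy":0,"wz":0}]' | grep -E "pos|force"; python3 -m inch '[{"grip":1,"x":0,"y":2,"z":-0.3,"wx":0,"wy":0,"wz":0},{"grip":1,"x":0,"y":2,"z":-0.35,"wx":0,"wy":0,"wz":0}]' | grep -E "pos|force"; python3 -m inch '[{"grip":1,"x":0,"y":2,"z":-0.4,"wx":0,"wy":0,"wz":0},{"grip":1,"x":0,"y":2,"z":-0.4,"wx":0,"wy":0,"wz":0}]' | grep -E "pos|force"; python3 -m inch '[{"grip":1,"x":0,"y":2,"z":-0.5,"wx":0,"wy":0,"wz":0},{"grip":1,"x":0,"y":2,"z":-0.5,"wx":0,"wy":0,"wz":0}]' | grep -E "pos|force"
```

```text
ee_pos: [0.4993, 0.0991, 0.1153]
contact_force: [-0.7, 1.2, 7.0]
ee_pos: [0.4993, 0.1031, 0.1147]
contact_force: [0.2, 1.4, 6.3]
ee_pos: [0.4993, 0.1072, 0.1138]
contact_force: [-0.5, 1.6, 5.9]
ee_pos: [0.4993, 0.1113, 0.1129]
contact_force: [-0.4, 2.2, 6.1]
```

```bash
python3 -m inch '[{"grip":1,"x":0,"y":2,"z":-0.6,"wx":0,"wy":0,"wz":0},{"grip":1,"x":0,"y":2,"z":-0.65,"wx":0,"wy":0,"wz":0}]' | grep -E "pos|force"; python3 -m inch '[{"grip":1,"x":0,"y":2,"z":-0.75,"wx":0,"wy":0,"wz":0},{"grip":1,"x":0,"y":2,"z":-0.75,"wx":0,"wy":0,"wz":0}]' | grep -E "pos|force"; python3 -m inch '[{"grip":1,"x":0,"y":2,"z":-0.8,"wx":0,"wy":0,"wz":0},{"grip":1,"x":0,"y":2,"z":-0.9,"wx":0,"wy":0,"wz":0}]' | grep -E "pos|force"; python3 -m inch '[{"grip":1,"x":0,"y":1.5,"z":-0.7,"wx":0,"wy":0,"wz":0}]' | grep -E "pos|force"
python3 - <<'E'
from bench import *
import numpy as np
from jar import *
c=read_camera("side");np.savez("side8.npz",**c);jar(load("side8.npz"),97)
E
```

```text
ee_pos: [0.4993, 0.1153, 0.1116]
contact_force: [-1.0, 2.2, 7.9]
ee_pos: [0.4994, 0.1194, 0.1102]
contact_force: [-0.2, 2.9, 7.0]
ee_pos: [0.4994, 0.1235, 0.1086]
contact_force: [-0.8, 4.8, 7.2]
ee_pos: [0.4994, 0.125, 0.1079]
contact_force: [0.1, 3.7, 9.1]
jar y 97.6 zc 67.9 yaw 0.07 n 1611 x ext [427. 574.]
```

Nearly seated, since the slot's centre is at y≈98.7 mm. Lifting off and moving away.

```bash
python3 -m inch '[{"grip":1,"x":0,"y":0,"z":2,"wx":0,"wy":0,"wz":0},{"grip":1,"x":0,"y":0,"z":6,"wx":0,"wy":0,"wz":0},{"grip":1,"x":0,"y":0,"z":20,"wx":0,"wy":0,"wz":0},{"grip":1,"x":0,"y":0,"z":35,"wx":0,"wy":0,"wz":0},{"grip":1,"x":0,"y":0,"z":35,"wx":0,"wy":0,"wz":0},{"grip":1,"x":0,"y":0,"z":15,"wx":0,"wy":0,"wz":0},{"grip":1,"x":0,"y":15,"z":0,"wx":0,"wy":0,"wz":0},{"grip":1,"x":-10,"y":35,"z":0,"wx":0,"wy":0,"wz":0},{"grip":1,"x":-15,"y":40,"z":0,"wx":0,"wy":0,"wz":0},{"grip":1,"x":-15,"y":40,"z":0,"wx":0,"wy":0,"wz":0},{"grip":1,"x":-15,"y":40,"z":0,"wx":0,"wy":0,"wz":0},{"grip":1,"x":-15,"y":40,"z":0,"wx":0,"wy":0,"wz":0},{"grip":1,"x":-10,"y":35,"z":0,"wx":0,"wy":0,"wz":0},{"grip":1,"x":-5,"y":15,"z":0,"wx":0,"wy":0,"wz":0},{"grip":1,"x":0,"y":0,"z":0,"wx":0,"wy":0,"wz":0}]'
python3 - <<'E'
from bench import *
import numpy as np
from jar import *
for n in("top","side"):
    c=read_camera(n);np.savez(n+"9.npz",**c);cv2.imwrite(f"pics/{n}9.png",c["img"]);jar(c,98)
E
python3 st.py
```

```text
t: 33.05
ee_pos: [0.4133, 0.3849, 0.2188]
ee_rot: [-2.221, -2.222, 0.003]
contact_force: [0.4, 0.1, -0.5]
width: 0.0002
jar y 99.4 zc 67.5 yaw -0.04 n 1824 x ext [425. 573.]
jar y 99.2 zc 67.6 yaw 0.05 n 1669 x ext [462. 574.]
t 33.15 pos [414.  383.8 219.5] jawdeg 89.9 toolz [-0.    -0.001 -1.   ] F [-0.3 -0.1 -0.1] w 0.4 q [ 0.7  -0.12  1.68 -0.    1.59 -0.87]
```

View pics/top9.png

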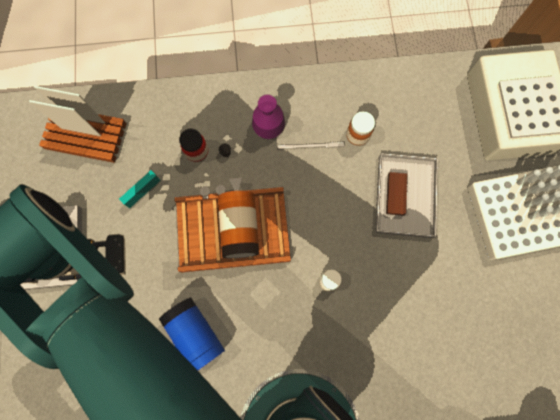

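View pics/side9.png

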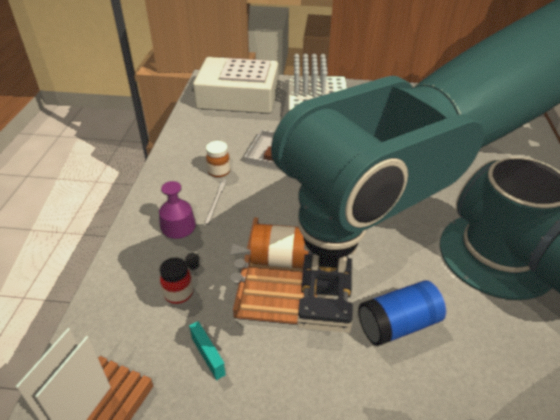

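The top view shows the jar at (238,222) in the slot beside the arrow clip. The bar lies flat in the tray at (397,193), and the other things look unmoved. Both camera fits put the jar at y≈99.3 mm and z≈67.5 mm, against the slot's 98.7–99.5 mm.

```bash
python3 -c "
from bench import *
print(sign_off())"
```

```text
the job is handed in; nothing more can be done
None
```

I moved the stop bar into the steel tray, then rolled the jar to the slot the arrowhead clip points to. I handed the job in at about 33 s of the 72 s allowed.

- **Stop bar:** I gripped it, stood it in the tray, then tipped it over with a fingertip so that it lies flat. The last top view shows it inside the tray walls.
- **Target slot:** The arrowhead measures at board x ≈ -21 mm, so it marks the slot at x = -20. The two round-headed clips are at about 16 and 59 mm.
- **Jar:** I rolled it over two ribs in two strokes with the shut fingertips on its top. The contact force readings stayed at about 13 N or less upward, against the 25 N limit. Each reading was taken at the end of a move, so brief peaks between readings would not show.
- **Final checks:** Both cameras put the jar at world y ≈ 99.3 mm with its centre 67.5 mm above the bench. The slot centre fits at 98.7 to 99.5 mm, and a seated jar should be at about 67.5 mm. Its yaw is under 0.1°. The arm is clear and touching nothing.
- **Other things:** The bystanders looked unmoved, compared by eye only. In the last side view the arm hides part of the jar and tray, so the bar's final position rests on the top view alone.

No check failed or disagreed.

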